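# Dispense one stock cube and slide it to the mat

### The job

Press the red plunger of the stock-cube dispenser slowly all the way down once (a fast stroke would shoot the cube off the worktop), so that a single stock cube comes out of the slot at its foot, and let the plunger rise again. Then push that cube aside with the fingers, sliding it flat along the worktop without picking it up, until it lies wholly on the round blue mat. The other cubes stay in the dispenser, and the jar, lemon and timer behind stay as they are.

Things in the scene. Friction and masses are not known exactly. Their poses are not given: they have to be found in the camera images.
- dispenser: White stock-cube dispenser, clear sides, fixed. Origin: on the worktop under the middle of its front face. Cubes come out of the slot (15.5 mm high) along its -x, roughly towards the robot. Its magazine is 40 mm wide (y), 41 deep (x) and 53 high (55 at the collar); the plunger stands on top, axis at x = 22 mm; a low housing behind (x = 40 to 108 mm) is 16 high and 70 wide over its flanges.
- plunger_top (a point): Centre of the top of the red plunger cap (28 mm across), on top of the magazine. 75 mm above the worktop at rest, 61 mm when pressed fully down. It is pressed straight down. A wall unit hangs behind, its underside 450 mm above the worktop and its front face at world x = 0.59 m: keep the wrist low and come in from the robot's side.
- plunger (a joint): Plunger travel: 0 = up (sprung back), 0.014 m = down on its rigid stop. Spring: 3.6 N to start, 5.6 N at the bottom, about 2 N more at 50 mm/s. A slide moves 3.8 times as far and pushes out the lowest cube: after a full stroke its centre is about 30 mm in front of the front face (further at 100 mm/s; 250 mm/s shoots it off). As the plunger rises the next cube drops; a second press would eject it.
- cube_1: The lowest stock cube, the one that comes out first: a rigid gold block with a red band, 32 mm (its x) x 28 mm (its y) x 12 mm high, about 15 g, origin at the centre of its underside. It starts inside the magazine, its centre 20 mm behind the dispenser's front face, and comes out with its x along the dispenser's x.
- cube_2: The second stock cube, same shape, lying on the first; it drops to the bottom when the plunger rises and must stay in the magazine.
- cube_3: The third stock cube, same shape, on the second; must stay in the magazine.
- magazine (a point): Middle of the dispenser's magazine, 20 mm behind the front face, 20 mm above the worktop: where the cubes' stack stands.
- blue_mat: Round blue mat, 110 mm across, fixed flat on the worktop, only 1 mm thick and with no edge that a cube or a finger could catch on. Origin: its centre. It lies to the left or right of the dispenser's slot.
- grey_mat: Round grey mat of the same size on the other side of the slot: the wrong one. Origin: its centre.
- spice_jar_2: Spice jar with a yellow-brown cap, 43 mm across, 102 mm high, stands behind the work. Origin: centre of its underside. Leave alone.
- lemon_1: Lemon, 72x57x58 mm, lies behind the work. Origin: centre of its underside. Leave alone.
- egg_timer: Egg timer with a grey dome, 63 mm across, 60 mm high, stands behind the work. Origin: centre of its underside. Leave alone.
Not all that is in view belongs to the job. Leave any purple look-alike of the dispenser alone.

How it is judged:
By the outcome, as a careful person would: the job done as asked, in the order asked, and still so for the second after the job is handed in, with the robot touching nothing.
It also fails if it takes over 54 s, if anything falls off the work surface, if the arm or the gripper's body presses on something with over 40 N, if the wrist force passes 120 N, or if a joint passes its speed limit or range.

### The arm

A 6-joint arm with a two-finger parallel gripper is mounted at the origin on a cart in front of the work surface, level with it; the furniture and walls round the work are solid. World frame = base frame: x ahead of the robot, y to its left, z up, the work surface at z = 0. Lengths are in m, angles in rad, forces in N, time in s.
With the tool pointing down it reaches from about 0.25 to 0.775 m from the base axis. Payload 4 kg.
Tool frame: the origin (TCP) lies midway between the tips of the shut fingers; the grasp point (between the pads) lies 19 mm behind it; z points along the fingers, y is the direction in which the jaws open and shut (so a half turn about z gives the same grasp; the last joint's range is limited). The gripper opens to 85 mm and grips with 20 to 120 N. Pads are 22 mm wide; open, the fingers measure 114 mm over their backs; the gripper's body (76 mm by 85 mm) begins 54 mm behind the grasp point. The pads swing forward as they close: fully open they stand 13 mm farther back than shut.
Start: joints at [-1.262, 0.087, 1.371, -0, 1.684, -0.103], TCP at [0.22, -0.504, 0.231] pointing down, gripper open.
Joint ranges: [-3.1, 3.1], [-0.76, 2.03], [0.27, 2.55], [-1.08, 4.22], [0.17, 2.65], [-2.57, 2.57]. Speed limits (rad/s): [2.79, 2.79, 3.14, 3.14, 3.14, 3.14].

### API

Orientations are given as a unit quaternion [x, y, z, w].
In Python, from station import robot, grab_frame gives the robot as it stands.
- The arm moves only by the shell command python3 -m pendant 'ROWS' [OPENING] [FORCE]. ROWS is JSON, a list of rows, each a list of 6 numbers: the shift along the world's x, y, z each as a share of 0.5 m, from -1 to 1, then the turn, a rotation vector about the world's x, y, z each as a share of 90 degrees, from -1 to 1. In form: [[dx, dy, dz, ax, ay, az], ...]. A call has 1 to 20 rows; each row shifts and turns the commanded pose from where the row before left it; what a row does not reach is not made up. A row lasts 1/10 s, in which the tool goes at most 50 mm and 8.59 degrees, less where a joint would pass 70% of its speed; a pose out of reach is approached as far as the arm can. A call with a number of a shift or a turn outside -1 to 1 is refused whole. A call with a gripper value outside its range is refused whole. OPENING is the opening, from 0 (shut) to 1 (fully open), set as the call begins (- or left out, the last holds). The fingers move at their own pace and stop on an object; FORCE is the grip in N (left out, the last holds). Time passes only in rows, so rows that do not move let the fingers close. It gives the time, the measured TCP pose, the force and the opening at its end, in the units of the state.
- robot.get_state(): the state, without advancing time (a new reading comes with each control period).
- grab_frame(name): name is "scene" or "side" or "wrist"; returns a dict with "frame" (480x640x3 uint8, red, green, blue), "depth" (480x640 float32, m along the optical axis (not along the pixel's ray), 0 where there is no reading), "camera_matrix" (3x3 intrinsics, pixels), "distortion" ([k1, k2, p1, p2, k3] as OpenCV has them; the pictures are not rectified), "camera_from_world" (4x4, takes a point from world to camera coordinates). Camera axes: x right, y down, z forward; pixel columns grow to the right and rows downward; lengths in m; the calibration is good to about 2 mm. A picture is of the moment at which its call begins.
- robot.hand_in(): hands the job in, once; it reports no verdict.
The state is a dict: "t": time; "joints": joint angles; "dq": joint speeds; "joint_efforts": joint torques, N m; "tcp_pos": TCP position; "tcp_rot": TCP orientation; "ft_force": force on the tool from outside, world axes, zero at the start; "wrist_torque": the same for the moment, N m; "finger_gap": opening from 0.0 (shut) to 1.0 (fully open).
Only numpy, scipy, OpenCV 4.12 (cv2) and the standard library are available. Lean on these libraries where they do the work, as an engineer would, in place of code of your own. Each camera call takes 0.05 s, during which the arm holds its last target.

## Working session

There is one attempt and no reset: what is moved stays moved. The work goes in short steps, Python scripts to look and compute and a shell command to move; the robot and the scene stay as the last step left them, time stands still between calls to the robot, and variables do not carry over. Pictures are saved under pics/ and viewed, and the job is handed in when it is done.

```bash
mkdir -p pics; ls
python3 - <<'E'
from station import robot, grab_frame
import cv2
for n in ["scene","side","wrist"]:
    g=grab_frame(n); cv2.imwrite(f"pics/a_{n}.png",g["frame"][:,:,::-1])
    print(n,g["camera_matrix"].tolist(),g["distortion"],g["camera_from_world"].round(3).tolist())
print(robot.get_state())
E
```

```text
pics
scene [[581.2950368138283, 0.0, 315.7561658505365], [0.0, 581.2950368138283, 240.29985526954164], [0.0, 0.0, 1.0]] [-0.12620096  0.          0.          0.          0.        ] [[-0.684, -0.729, -0.007, 0.416], [-0.472, 0.45, -0.758, 0.314], [0.556, -0.515, -0.652, 1.08], [0.0, 0.0, 0.0, 1.0]]
side [[548.4372187594378, 0.0, 309.52745946293453], [0.0, 548.4372187594378, 247.75047765340295], [0.0, 0.0, 1.0]] [-0.12005722  0.          0.          0.          0.        ] [[-0.856, -0.517, -0.005, 0.49], [-0.337, 0.565, -0.754, 0.228], [0.392, -0.643, -0.657, 0.908], [0.0, 0.0, 0.0, 1.0]]
wrist [[339.42714017120795, 0.0, 322.8092863649558], [0.0, 339.42714017120795, 238.99408162109714], [0.0, 0.0, 1.0]] [0.01786485 0.         0.         0.         0.        ] [[0.4, -0.916, -0.002, -0.55], [-0.88, -0.385, 0.277, -0.036], [-0.254, -0.109, -0.961, 0.379], [0.0, 0.0, 0.0, 1.0]]
{'t': 0.15, 'joints': array([-1.26207431e+00,  8.78499512e-02,  1.37192195e+00,  1.40019386e-05,
        1.68361138e+00, -1.03112216e-01]), 'dq': array([ 0.00028632, -0.00447955, -0.00309962,  0.00024896,  0.00054779,
        0.00044953]), 'joint_efforts': array([ 8.22809579e-04, -3.52373672e+01, -3.13679338e+01, -2.19208555e-04,
        8.04287090e-03,  1.53749568e-05]), 'tcp_pos': array([ 0.22003612, -0.50364736,  0.23036511]), 'tcp_rot': array([ 9.78873326e-01,  2.04465670e-01, -8.49603109e-05, -8.91302137e-04]), 'ft_force': array([ 0.00376738, -0.33404138, -0.33405727]), 'wrist_torque': array([0.0484344 , 0.03254569, 0.00878881]), 'finger_gap': 1.0010219636612858}
```

View pics/a_scene.png

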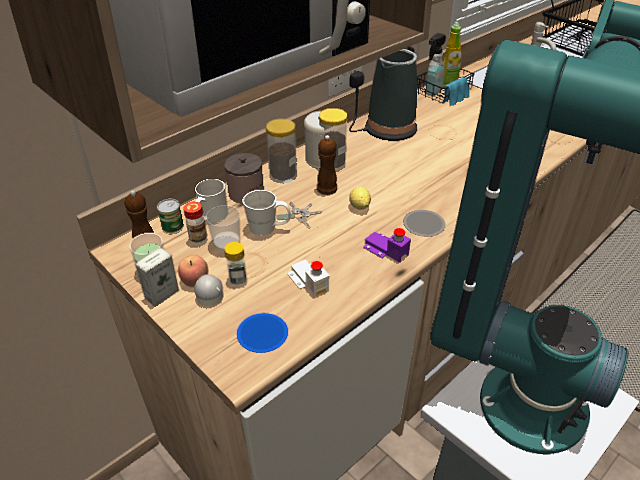

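View pics/a_side.png

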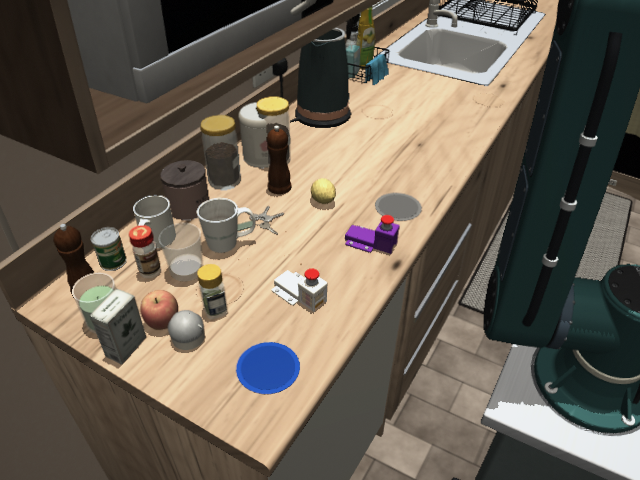

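View pics/a_wrist.png

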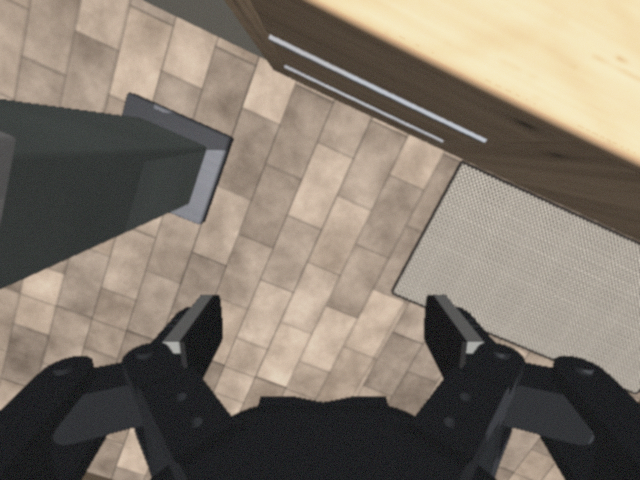

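Scene view: the white dispenser is at about (317,278) with its red cap at (317,267). The purple look-alike is at (398,245), and it's ruled out because of its colour. The blue mat is at (262,332) and the grey mat at (424,222). The jar with the yellow cap is at (235,265), the egg timer at (208,288) and the lemon at (360,198). Next I measure these and check an enlarged crop.

```bash
cat > h.py <<'E'
import numpy as np, cv2
from station import robot, grab_frame
def ray(g,uv):
    p=cv2.undistortPoints(np.array(uv,float).reshape(-1,1,2),g["camera_matrix"],g["distortion"]).reshape(-1,2)
    T=g["camera_from_world"];R=T[:3,:3];c=-R.T@T[:3,3]
    d=np.c_[p,np.ones(len(p))]@R
    return c,d
def plane(g,uv,z):
    c,d=ray(g,uv); return c+d*((z-c[2])/d[:,2])[:,None]
def proj(g,P):
    T=g["camera_from_world"]
    return cv2.projectPoints(np.array(P,float).reshape(-1,1,3),cv2.Rodrigues(T[:3,:3])[0],T[:3,3],g["camera_matrix"],g["distortion"])[0].reshape(-1,2)
def two(g1,u1,g2,u2):
    A=[];b=[]
    for g,u in((g1,u1),(g2,u2)):
        c,d=ray(g,[u]);d=d[0]/np.linalg.norm(d[0]);M=np.eye(3)-np.outer(d,d);A.append(M);b.append(M@c)
    r=np.linalg.lstsq(np.vstack(A),np.hstack(b),rcond=None); return r[0]
def blobs(m,amin=15):
    n,l,s,c=cv2.connectedComponentsWithStats(m.astype(np.uint8))
    return [(s[i,4],c[i].round(1),s[i,:4],l==i) for i in range(1,n) if s[i,4]>amin]
E
python3 - <<'E'
from h import *
G={n:grab_frame(n) for n in("scene","side")}
for n,g in G.items():
    h=cv2.cvtColor(g["frame"],cv2.COLOR_RGB2HSV);H,S,V=[h[...,i].astype(int) for i in range(3)]
    red=((H<6)|(H>174))&(S>200)&(V>150); blue=(H>100)&(H<125)&(S>180)&(V>80)
    for a,c,b,m in blobs(red): print(n,"red",a,c,b, plane(g,[c],.073).round(4))
    for a,c,b,m in blobs(blue,300):
        ys,xs=np.nonzero(m); P=plane(g,np.c_[xs,ys],.001); print(n,"blue",a,c,P[:,:2].mean(0).round(4),np.ptp(P[:,:2],axis=0).round(3), cv2.minEnclosingCircle(P[:,:2].astype(np.float32)))
    x,y=(317,278) if n=="scene" else (305,290)
    cr=g["frame"][y-38:y+37,x-50:x+50,::-1]; cv2.imwrite(f"pics/b_{n}.png",cv2.resize(cr,None,fx=8,fy=8,interpolation=cv2.INTER_CUBIC))
E
```

```text
scene red 68 [399.  231.6] [394 228  11   8] [[ 0.4642 -0.1336  0.073 ]]
scene red 74 [316.5 264.9] [311 261  12   9] [[0.5144 0.0845 0.073 ]]
scene blue 1560 [261.9 332.6] [0.498  0.2587] [0.106 0.106] ((0.4989340305328369, 0.2579921782016754), 0.05416522175073624)
side red 68 [386.9 219.1] [381 216  12   7] [[ 0.4656 -0.1327  0.073 ]]
side red 92 [311.5 273.6] [305 270  14   9] [[0.5158 0.086  0.073 ]]
side blue 2491 [267.6 367.6] [0.4993 0.2601] [0.107 0.107] ((0.5001274347305298, 0.2588765621185303), 0.054079633206129074)
```

```bash
sleep 0.1
```

```text
(no output)
```

View pics/b_scene.png

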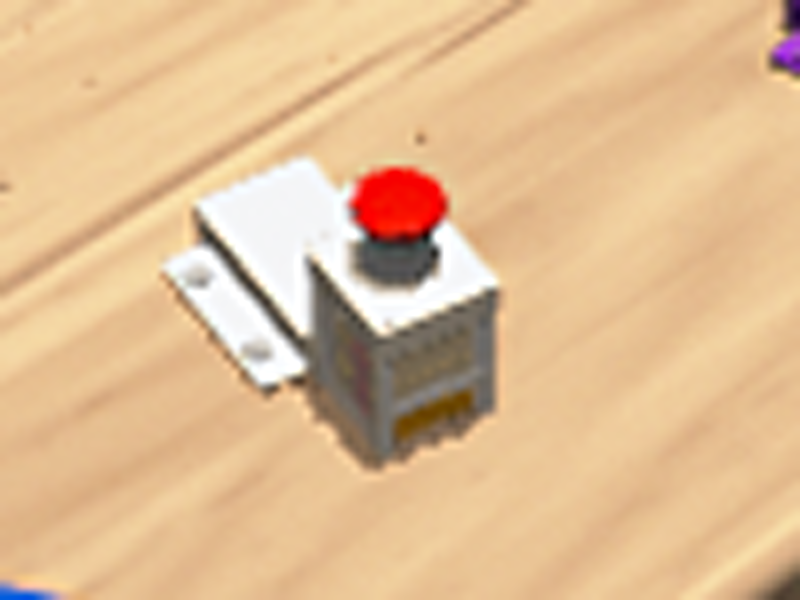

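View pics/b_side.png

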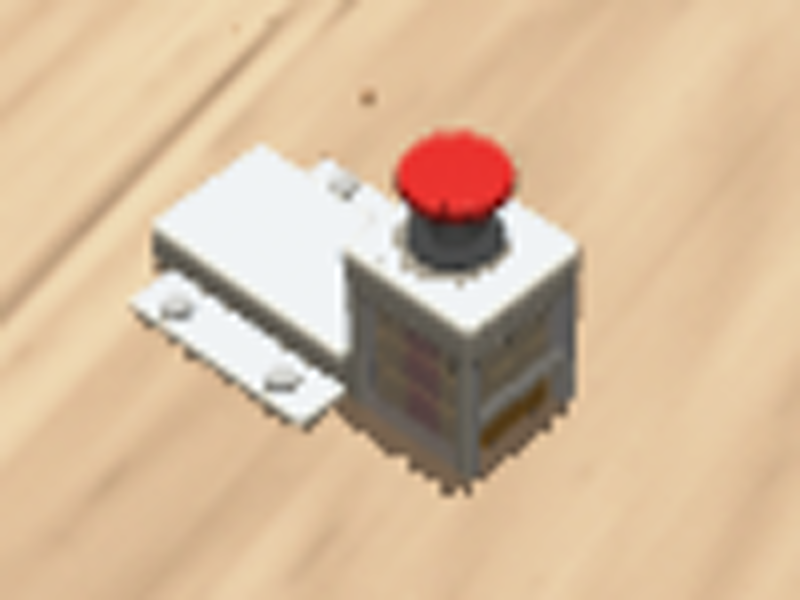

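The enlarged crops confirm it: white dispenser, red cap, gold cube behind the slot, stack visible through the side. The magazine's corners will give the yaw.

Run:
```python
from h import *
G={n:grab_frame(n) for n in("scene","side")}
C={"scene":dict(FLb=(313.9,298.1),FRb=(328.9,290.6),FLt=(314.9,281.5),FRt=(329.1,276.3),BLt=(305.5,272.3)),
"side":dict(FLb=(313.1,313),FRb=(326.5,302.6),FLt=(313.5,293.3),FRt=(327.3,282.4),BLt=(298.1,284.1))}
for k in C["scene"]:
    z=0 if k[-1]=='b' else .053
    print(k,[plane(G[n],[C[n][k]],z)[0,:2].round(4) for n in G], two(G["scene"],C["scene"][k],G["side"],C["side"][k]).round(4))
# depth-based: housing rear edges; housing top plane z=.016 white mask
for n,g in G.items():
    h=cv2.cvtColor(g["frame"],cv2.COLOR_RGB2HSV)
    m=(h[...,1]<40)&(h[...,2]>170)
    u0=(306,278) if n=="scene" else (298,288)
    mm=np.zeros_like(m); mm[u0[1]-30:u0[1]+30,u0[0]-35:u0[0]+40]=1
    ys,xs=np.nonzero(m&mm); d=g["depth"][ys,xs]
    K=g["camera_matrix"];p=cv2.undistortPoints(np.c_[xs,ys].astype(float).reshape(-1,1,2),K,g["distortion"]).reshape(-1,2)
    T=g["camera_from_world"];P=(np.c_[p*d[:,None],d]-T[:3,3])@T[:3,:3]
    for lo,hi,nm in((.011,.021,"housing"),(.045,.06,"magtop"),(.001,.009,"flange")):
        s=P[(P[:,2]>lo)&(P[:,2]<hi)]
        if len(s)>10: print(n,nm,len(s),s.mean(0).round(4),cv2.minAreaRect((s[:,:2]*1000).astype(np.float32)))
```

```text
FLb [array([0.4964, 0.1101]), array([0.4973, 0.1112])] [ 0.4998  0.107  -0.0051]
FRb [array([0.4901, 0.0695]), array([0.4889, 0.075 ])] [ 0.4937  0.0665 -0.0075]
FLt [array([0.494 , 0.1087]), array([0.4968, 0.1106])] [0.5027 0.1007 0.0411]
FRt [array([0.4843, 0.075 ]), array([0.4892, 0.0733])] [0.493  0.0662 0.0429]
BLt [array([0.5294, 0.104 ]), array([0.5334, 0.1049])] [0.5403 0.0943 0.0397]
scene housing 192 [0.5764 0.075  0.0149] ((566.8272094726562, 75.91504669189453), (37.74517059326172, 67.69563293457031), 73.08944702148438)
scene magtop 123 [0.5076 0.089  0.0517] ((513.921875, 85.88606262207031), (38.480224609375, 41.29977798461914), 78.44269561767578)
scene flange 113 [0.567  0.099  0.0042] ((570.9871215820312, 74.9300308227539), (57.89311981201172, 83.58477020263672), 7.160101413726807)
side housing 363 [0.5732 0.0773 0.0164] ((566.6255493164062, 75.15470886230469), (40.316307067871094, 67.73783874511719), 77.72222137451172)
side magtop 190 [0.5097 0.0922 0.053 ] ((514.43798828125, 87.48013305664062), (40.20730972290039, 43.05727005004883), 79.6761703491211)
side flange 196 [0.5679 0.0955 0.0056] ((562.5039672851562, 77.64105224609375), (70.34400177001953, 59.42768859863281), 78.65734100341797)
```

Both views agree, and the sizes fit:
- Plunger axis about (0.515, 0.085), dispenser yaw about -11°.
- Front face middle about (0.493, 0.089), so the cube should come out near (0.464, 0.095).
- Blue mat centre (0.499, 0.259), radius 54 mm. The push is about 167 mm along the dispenser's +y.

I'll move to a standoff in front, fingers shut, with the jaw axis along the dispenser's y.

```bash
python3 -m pendant '[[0.018,0.06,-0.003,0,0,0.081],[0.018,0.06,-0.003,0,0,0.081],[0.018,0.06,-0.003,0,0,0.081],[0.018,0.06,-0.003,0,0,0.081],[0.018,0.06,-0.003,0,0,0.081],[0.018,0.06,-0.003,0,0,0.081],[0.018,0.06,-0.003,0,0,0.081],[0.018,0.06,-0.003,0,0,0.081],[0.018,0.06,-0.003,0,0,0.081],[0.018,0.06,-0.003,0,0,0.081],[0.018,0.06,-0.003,0,0,0.081],[0.018,0.06,-0.003,0,0,0.081],[0.018,0.06,-0.003,0,0,0.081],[0.018,0.06,-0.003,0,0,0.081],[0.018,0.06,-0.003,0,0,0.081],[0.018,0.06,-0.003,0,0,0.081],[0.018,0.06,-0.003,0,0,0.081],[0.018,0.06,-0.003,0,0,0.081],[0.018,0.06,-0.003,0,0,0.081],[0.018,0.06,-0.003,0,0,0.081]]' 0
cat > st.py <<'E'
from h import *
import sys
from scipy.spatial.transform import Rotation as Ro
def st():
    s=robot.get_state(); R=Ro.from_quat(s["tcp_rot"]).as_matrix()
    print("t",round(s["t"],2),"tcp",s["tcp_pos"].round(4),"F",s["ft_force"].round(2),"toolx",R[:,0].round(3),"tooly",R[:,1].round(3),"z",R[:,2].round(3),"gap",round(s["finger_gap"],3),"j",s["joints"].round(2))
if __name__=="__main__":
    for a in sys.argv[1:]:
        n,f=a.split(":"); cv2.imwrite(f"pics/{f}.png",grab_frame(n)["frame"][:,:,::-1])
    st()
E
python3 st.py scene:c_scene
```

```text
t: 2.35
tcp_pos: [0.4003, 0.0973, 0.2015]
tcp_rot: [0.09, 0.996, 0.0, 0.0]
ft_force: [0.0, -1.7, 0.3]
finger_gap: -0.0
t 2.4 tcp [0.401  0.1011 0.201 ] F [0.69 1.84 0.56] toolx [-0.985  0.172  0.   ] tooly [0.172 0.985 0.005] z [ 0.001  0.005 -1.   ] gap -0.001 j [ 0.11 -0.22  1.72  0.    1.64 -1.29]
```

View pics/c_scene.png

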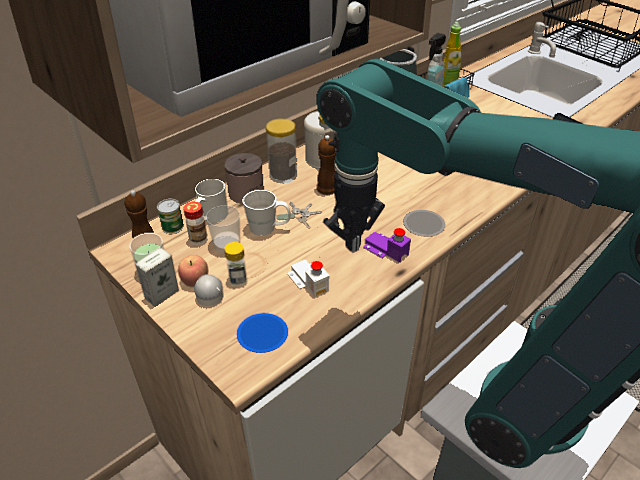

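Run:
```python
from h import *
g=grab_frame("scene")
for z in(.2,.3,.4,.45,.5,.55,.6): print(z,proj(g,[[.4,.1,z],[.46,.1,z]]).round(0).tolist())
c,d=ray(g,[[337,105],[352,245]])
# pts at y=.1
for dd in d: print((c+dd*((.1-c[1])/dd[1])).round(3))
```

```text
0.2 [[351.0, 250.0], [329.0, 235.0]]
0.3 [[353.0, 209.0], [330.0, 195.0]]
0.4 [[355.0, 162.0], [330.0, 149.0]]
0.45 [[356.0, 137.0], [330.0, 124.0]]
0.5 [[357.0, 110.0], [331.0, 98.0]]
0.55 [[358.0, 81.0], [331.0, 69.0]]
0.6 [[359.0, 51.0], [331.0, 40.0]]
[0.445 0.1   0.492]
[0.398 0.1   0.214]
```

The wrist sits about 0.3 m above the TCP and would come close to the wall unit. So I tilt the tool 15° back towards the robot, lower it in front, then come in over the cap.

```bash
python3 -m pendant '[[0,0,-0.04,-0.006,-0.033,0],[0,0,-0.04,-0.006,-0.033,0],[0,0,-0.04,-0.006,-0.033,0],[0,0,-0.04,-0.006,-0.033,0],[0,0,-0.04,-0.006,-0.033,0],[0.03,-0.004,0,0,0,0],[0.03,-0.004,0,0,0,0],[0.03,-0.004,0,0,0,0],[0.03,-0.004,0,0,0,0],[0.03,-0.004,0,0,0,0],[0.03,-0.004,0,0,0,0],[0.03,-0.004,0,0,0,0],[0.03,-0.004,0,0,0,0],[0,0,0,0,0,0],[0,0,0,0,0,0]]'
python3 st.py scene:d_scene side:d_side
python3 - <<'E'
import cv2
a=[cv2.imread(f"pics/d_{n}.png")[100:340,200:440] for n in("scene","side")]
cv2.imwrite("pics/d2.png",cv2.resize(cv2.hconcat(a),(800,400),interpolation=cv2.INTER_CUBIC))
E
```

```text
t: 3.95
tcp_pos: [0.5196, 0.0793, 0.1012]
tcp_rot: [0.092, 0.987, -0.012, 0.13]
ft_force: [-0.4, 0.1, -0.4]
finger_gap: 0.003
t 4.05 tcp [0.5193 0.0797 0.1011] F [ 0.15 -1.15 -0.01] toolx [-0.949  0.178 -0.26 ] tooly [0.184 0.983 0.001] z [ 0.255 -0.047 -0.966] gap -0.002 j [ 0.09 -0.07  1.82 -0.08  1.14 -1.28]
```

View pics/d2.png

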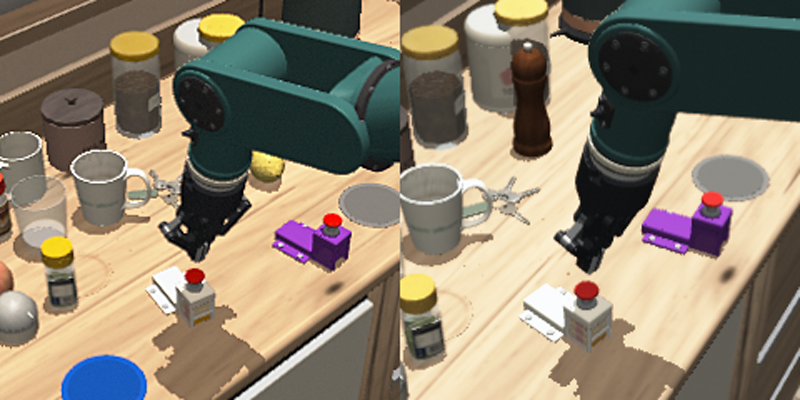

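Fingers are above the cap. They need about 4 mm in y and 2 mm in x; then I descend, slowing to 20 mm/s before contact.

```bash
python3 -m pendant '[[0.002,0.004,-0.008,0,0,0],[0.002,0.004,-0.008,0,0,0],[0,0,-0.008,0,0,0],[0,0,-0.008,0,0,0],[0,0,-0.004,0,0,0],[0,0,-0.004,0,0,0],[0,0,-0.004,0,0,0],[0,0,-0.004,0,0,0]]'
python3 st.py
```

```text
t: 4.85
tcp_pos: [0.5223, 0.0839, 0.0773]
tcp_rot: [0.092, 0.987, -0.011, 0.131]
ft_force: [0.1, -0.0, -0.3]
finger_gap: 0.002
t 4.85 tcp [0.5223 0.0839 0.0773] F [ 0.12 -0.03 -0.27] toolx [-0.949  0.178 -0.261] tooly [0.184 0.983 0.002] z [ 0.256 -0.046 -0.965] gap 0.002 j [ 0.1  -0.04  1.84 -0.08  1.09 -1.26]
```

```bash
python3 -m pendant '[[0,0,-0.003,0,0,0],[0,0,-0.003,0,0,0],[0,0,-0.003,0,0,0],[0,0,-0.003,0,0,0],[0,0,-0.003,0,0,0],[0,0,-0.003,0,0,0]]'
python3 st.py
```

```text
t: 5.45
tcp_pos: [0.5224, 0.0839, 0.0695]
tcp_rot: [0.092, 0.987, -0.011, 0.131]
ft_force: [-3.6, 0.4, 6.0]
finger_gap: -0.003
t 5.45 tcp [0.5224 0.0839 0.0695] F [-3.59  0.44  5.95] toolx [-0.949  0.178 -0.261] tooly [0.184 0.983 0.002] z [ 0.257 -0.047 -0.965] gap -0.003 j [ 0.1  -0.03  1.85 -0.08  1.07 -1.26]
```

Contact, about 6 N. Continuing slowly.

```bash
python3 -m pendant '[[0,0,-0.003,0,0,0],[0,0,-0.003,0,0,0],[0,0,-0.003,0,0,0],[0,0,-0.002,0,0,0]]'
python3 st.py
```

```text
t: 5.85
tcp_pos: [0.5224, 0.0839, 0.0639]
tcp_rot: [0.092, 0.987, -0.011, 0.131]
ft_force: [-3.9, -0.0, 6.7]
finger_gap: -0.003
t 5.85 tcp [0.5224 0.0839 0.0639] F [-3.85 -0.03  6.66] toolx [-0.949  0.178 -0.261] tooly [0.184 0.983 0.002] z [ 0.257 -0.047 -0.965] gap -0.003 j [ 0.1  -0.03  1.85 -0.08  1.06 -1.26]
```

```bash
python3 -m pendant '[[0,0,-0.002,0,0,0],[0,0,-0.002,0,0,0]]'
python3 st.py
```

```text
t: 6.05
tcp_pos: [0.5226, 0.084, 0.0626]
tcp_rot: [0.092, 0.987, -0.011, 0.131]
ft_force: [-8.5, -0.9, 13.2]
finger_gap: 0.003
t 6.05 tcp [0.5226 0.084  0.0626] F [-8.5  -0.94 13.21] toolx [-0.949  0.178 -0.262] tooly [0.184 0.983 0.002] z [ 0.257 -0.047 -0.965] gap 0.003 j [ 0.1  -0.02  1.85 -0.08  1.06 -1.26]
```

```bash
python3 -m pendant '[[0,0,-0.001,0,0,0],[0,0,0,0,0,0],[0,0,0,0,0,0]]'
python3 st.py side:e_side scene:e_scene
python3 - <<'E'
import cv2
a=[cv2.imread(f"pics/e_{n}.png")[180:340,230:390] for n in("scene","side")]
cv2.imwrite("pics/e2.png",cv2.resize(cv2.hconcat(a),(800,400),interpolation=cv2.INTER_CUBIC))
E
```

```text
t: 6.35
tcp_pos: [0.5226, 0.084, 0.0627]
tcp_rot: [0.092, 0.987, -0.011, 0.132]
ft_force: [-7.7, -0.1, 11.4]
finger_gap: -0.0
t 6.45 tcp [0.5226 0.084  0.0627] F [-7.28 -0.39 11.97] toolx [-0.949  0.178 -0.262] tooly [0.184 0.983 0.002] z [ 0.258 -0.047 -0.965] gap -0.002 j [ 0.1  -0.02  1.85 -0.08  1.06 -1.26]
```

View pics/e2.png

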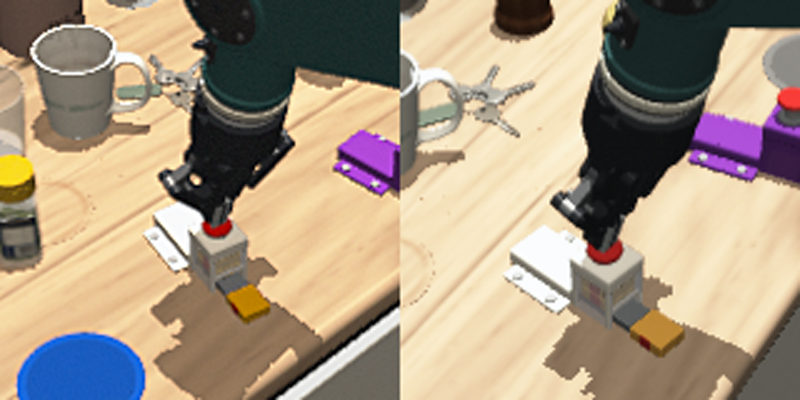

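The plunger is fully down: force rose to about 13 N at cap height ≈ 0.060. The cube is out (side crop ≈ (655,330)). Now I let the plunger rise gently.

```bash
python3 -m pendant '[[0,0,0.006,0,0,0],[0,0,0.006,0,0,0],[0,0,0.006,0,0,0],[0,0,0.006,0,0,0],[0,0,0.006,0,0,0],[0,0,0.006,0,0,0],[0,0,0.01,0,0,0],[0,0,0.02,0,0,0],[0,0,0.02,0,0,0],[0,0,0.01,0,0,0]]'
python3 st.py side:f_side scene:f_scene
python3 - <<'E'
import sys; sys.path.insert(0,".")
from h import *
a=[cv2.imread(f"pics/f_{n}.png")[230:340,260:370] for n in("scene","side")]
cv2.imwrite("pics/f2.png",cv2.resize(cv2.hconcat(a),(800,400),interpolation=cv2.INTER_CUBIC))
yd=-11
for n in("scene","side"):
    g=grab_frame(n); h=cv2.cvtColor(g["frame"],cv2.COLOR_RGB2HSV);H,S,V=[h[...,i].astype(int) for i in range(3)]
    m=(H>14)&(H<26)&(S>190)&(V>90)
    for A,c,b,mm in blobs(m,25):
        P=plane(g,[c],.012)[0]
        ys,xs=np.nonzero(mm); Q=plane(g,np.c_[xs,ys],.012)
        if abs(P[0]-.46)<.06 and abs(P[1]-.1)<.06:print(n,A,c,b,P.round(4),cv2.minAreaRect((Q[:,:2]*1000).astype(np.float32)))
E
```

```text
t: 7.45
tcp_pos: [0.523, 0.084, 0.1102]
tcp_rot: [0.092, 0.987, -0.011, 0.132]
ft_force: [1.2, 0.2, 0.7]
finger_gap: 0.001
t 7.55 tcp [0.5231 0.0841 0.1101] F [-0.24  0.21 -0.06] toolx [-0.948  0.178 -0.263] tooly [0.184 0.983 0.002] z [ 0.259 -0.046 -0.965] gap 0.004 j [ 0.1  -0.07  1.8  -0.08  1.16 -1.27]
scene 149 [329.2 300.9] [321 294  17  15] [0.4586 0.0992 0.012 ] ((458.89056396484375, 99.78319549560547), (28.361310958862305, 37.11284637451172), 74.26641082763672)
```

View pics/f2.png

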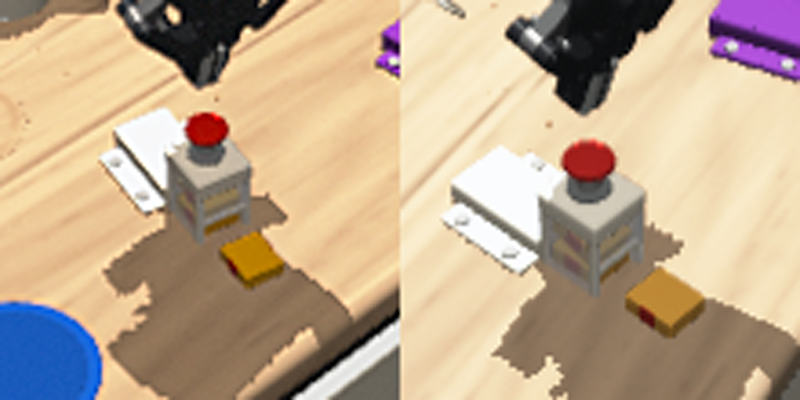

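The plunger is back up, the cube lies flat in front of the slot, and the next one has dropped to the bottom. I retract, then come down beside the cube on the side away from the mat.

```bash
python3 - <<'E'
from h import *
for n,u in(("side",(332.7,311.7)),("scene",(329.3,299.6))): print(plane(grab_frame(n),[u],.012).round(4))
E
python3 -m pendant '[[-0.02,-0.0075,0,0,0,0],[-0.02,-0.0075,0,0,0,0],[-0.02,-0.0075,0,0,0,0],[-0.02,-0.0075,0,0,0,0],[-0.02,-0.0075,0,0,0,0],[-0.02,-0.0075,0,0,0,0],[-0.02,-0.0075,0,0,0,0],[0,0,-0.036,0,0,0],[0,0,-0.036,0,0,0],[0,0,-0.036,0,0,0],[0,0,-0.036,0,0,0],[0,0,-0.036,0,0,0],[0,0,-0.009,0,0,0],[0,0,-0.009,0,0,0],[0,0,0,0,0,0]]'
python3 st.py side:g_side scene:g_scene
python3 - <<'E'
import cv2
a=[cv2.imread(f"pics/g_{n}.png")[230:340,260:370] for n in("scene","side")]
cv2.imwrite("pics/g2.png",cv2.resize(cv2.hconcat(a),(800,400),interpolation=cv2.INTER_CUBIC))
E
```

```text
[[0.4621 0.0991 0.012 ]]
[[0.4612 0.0963 0.012 ]]
t: 9.25
tcp_pos: [0.4522, 0.0576, 0.0096]
tcp_rot: [0.092, 0.987, -0.011, 0.131]
ft_force: [-0.4, 0.7, -0.2]
finger_gap: -0.002
t 9.35 tcp [0.4529 0.0577 0.0104] F [-0.33 -0.87 -0.17] toolx [-0.948  0.178 -0.262] tooly [0.184 0.983 0.002] z [ 0.258 -0.046 -0.965] gap -0.003 j [ 0.04 -0.13  2.07 -0.07  0.94 -1.31]
```

View pics/g2.png

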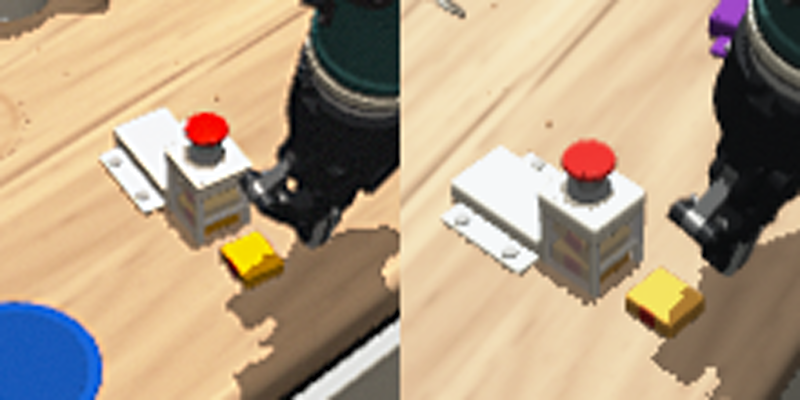

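The fingers are beside the cube and clear of the dispenser. I lower 4 mm and start the push gently along the dispenser's +y.

```bash
python3 -m pendant '[[0,0,-0.008,0,0,0],[0,0,0,0,0,0],[0.0015,0.008,0,0,0,0],[0.0015,0.008,0,0,0,0],[0.0015,0.008,0,0,0,0],[0.0015,0.008,0,0,0,0],[0.0015,0.008,0,0,0,0],[0.0015,0.008,0,0,0,0],[0.0015,0.008,0,0,0,0],[0.0015,0.008,0,0,0,0],[0.0015,0.008,0,0,0,0],[0.0015,0.008,0,0,0,0]]'
python3 st.py side:i_side scene:i_scene
python3 - <<'E'
import cv2
a=[cv2.imread(f"pics/i_{n}.png")[230:340,250:360] for n in("scene","side")]
cv2.imwrite("pics/i2.png",cv2.resize(cv2.hconcat(a),(800,400),interpolation=cv2.INTER_CUBIC))
E
```

```text
t: 10.55
tcp_pos: [0.4597, 0.098, 0.0053]
tcp_rot: [0.092, 0.987, -0.011, 0.131]
ft_force: [0.8, 0.2, -0.2]
finger_gap: -0.0
t 10.65 tcp [0.4598 0.0982 0.0054] F [-0.21 -0.69 -0.18] toolx [-0.949  0.177 -0.26 ] tooly [0.183 0.983 0.002] z [ 0.256 -0.046 -0.965] gap 0.002 j [ 0.15 -0.08  2.04 -0.1   0.94 -1.19]
```

View pics/i2.png

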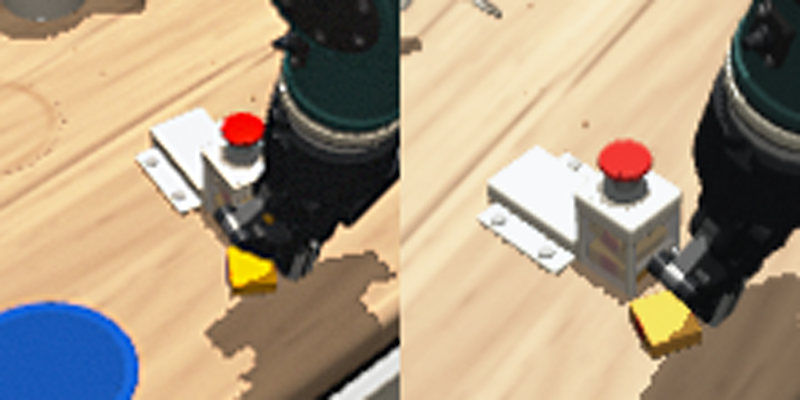

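Run:
```python
import cv2
a=[cv2.imread(f"pics/i_{n}.png")[y:y+40,x:x+40] for n,x,y in(("scene",300,280),("side",305,300))]
cv2.imwrite("pics/i3.png",cv2.resize(cv2.hconcat(a),(800,400),interpolation=cv2.INTER_CUBIC))
```

```text
(no output)
```

View pics/i3.png

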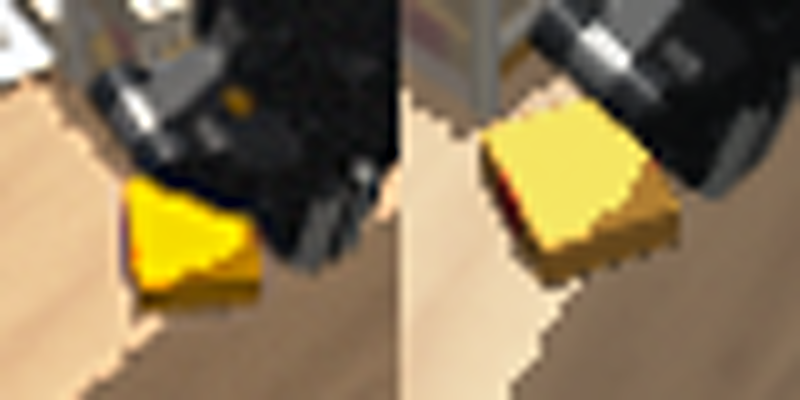

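Run:
```python
from h import *
g=grab_frame("side")
P=plane(g,[(313.5,314),(319.5,325.5),(333,320.5),(323,309.8)],.012)[:,:2]
print(P.round(4),P.mean(0).round(4))
for i in range(4):
    e=P[(i+1)%4]-P[i];print(np.linalg.norm(e).round(4),np.degrees(np.arctan2(e[1],e[0])).round(1))
```

```text
[[0.4898 0.1223]
 [0.4661 0.1407]
 [0.451  0.1177]
 [0.48   0.1042]] [0.4717 0.1212]
0.03 142.1
0.0276 -123.3
0.032 -25.0
0.0206 61.5
```

The cube is turned about 20° clockwise because the effective contact lies on the robot's side of its centre. I back off 8 mm, shift about 9 mm towards the dispenser's +x so the push goes through the centre, and carry on.

```bash
python3 -m pendant '[[-0.003,-0.016,0,0,0,0],[0.009,-0.0015,0,0,0,0],[0.009,-0.0015,0,0,0,0],[0.0015,0.008,0,0,0,0],[0.0015,0.008,0,0,0,0],[0.0015,0.008,0,0,0,0],[0.0015,0.008,0,0,0,0],[0.0015,0.008,0,0,0,0],[0.0015,0.008,0,0,0,0],[0.0015,0.008,0,0,0,0],[0.0015,0.008,0,0,0,0],[0,0,0,0,0,0]]'
python3 st.py side:j_side scene:j_scene
python3 - <<'E'
import cv2
a=[cv2.imread(f"pics/j_{n}.png")[y:y+60,x:x+60] for n,x,y in(("scene",280,275),("side",285,290))]
cv2.imwrite("pics/j3.png",cv2.resize(cv2.hconcat(a),(800,400),interpolation=cv2.INTER_CUBIC))
E
```

```text
t: 11.9
tcp_pos: [0.4732, 0.1208, 0.0054]
tcp_rot: [0.091, 0.987, -0.011, 0.131]
ft_force: [0.3, -0.1, 1.1]
finger_gap: -0.002
t 12.0 tcp [0.473  0.1203 0.0052] F [-0.35 -0.54 -0.05] toolx [-0.949  0.178 -0.26 ] tooly [0.184 0.983 0.001] z [ 0.256 -0.046 -0.966] gap -0.002 j [ 0.2  -0.03  1.99 -0.12  0.94 -1.13]
```

View pics/j3.png

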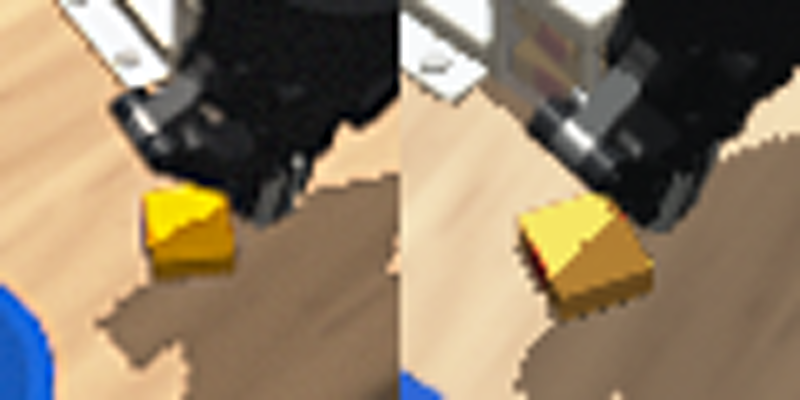

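```bash
cat > q.py <<'E'
from h import *
import sys,json
def quad(n,c,x0,y0,s,ox):
    g=grab_frame(n); c=np.array(c,float); U=np.c_[x0+(c[:,0]-ox)/s,y0+c[:,1]/s]
    P=plane(g,U,.0125)[:,:2]; m=P.mean(0)
    R=robot.get_state()["tcp_pos"][:2]
    yd=np.array([.184,.983]);xd=np.array([.983,-.184])
    print("c",m.round(4),"angles",[round((np.degrees(np.arctan2(*(P[(i+1)%4]-P[i])[::-1]))+ (90 if i%2==0 else 0)+90)%180-90,1) for i in range(4)],"cube-tcp xd,yd",((m-R)@xd).round(4),((m-R)@yd).round(4),"mat-cube",((np.array([.4995,.2585])-m)@xd).round(4),((np.array([.4995,.2585])-m)@yd).round(4))
E
python3 - <<'E'
from q import *
quad("side",[(520,218),(560,300),(652,262),(605,195)],285,290,6.667,400)
quad("scene",[(143,195),(153,265),(235,260),(210,185)],280,275,6.667,0)
E
```

```text
c [0.4754 0.1495] angles [np.float64(51.8), np.float64(59.1), np.float64(58.5), np.float64(50.6)] cube-tcp xd,yd -0.003 0.0293 mat-cube 0.0036 0.1116
c [0.4732 0.1497] angles [np.float64(53.8), np.float64(51.2), np.float64(60.8), np.float64(58.1)] cube-tcp xd,yd -0.0053 0.0291 mat-cube 0.0059 0.1118
```

Centred now (the finger is 4 mm to the other side) and the angle is holding. 112 mm to go.

```bash
python3 -m pendant '[[0.0015,0.008,0,0,0,0],[0.0015,0.008,0,0,0,0],[0.0015,0.008,0,0,0,0],[0.0015,0.008,0,0,0,0],[0.0015,0.008,0,0,0,0],[0.0015,0.008,0,0,0,0],[0.0015,0.008,0,0,0,0],[0.0015,0.008,0,0,0,0],[0.0015,0.008,0,0,0,0],[0.0015,0.008,0,0,0,0],[0.0015,0.008,0,0,0,0],[0.0015,0.008,0,0,0,0],[0,0,0,0,0,0]]'
python3 st.py side:k_side scene:k_scene
python3 - <<'E'
import cv2
a=[cv2.imread(f"pics/k_{n}.png")[y:y+80,x:x+80] for n,x,y in(("scene",240,275),("side",250,300))]
cv2.imwrite("pics/k3.png",cv2.resize(cv2.hconcat(a),(800,400),interpolation=cv2.INTER_CUBIC))
E
```

```text
t: 13.4
tcp_pos: [0.4823, 0.1687, 0.0054]
tcp_rot: [0.091, 0.987, -0.011, 0.131]
ft_force: [-0.2, 0.4, -0.6]
finger_gap: -0.002
t 13.5 tcp [0.4821 0.1683 0.0053] F [-0.42  0.59  0.6 ] toolx [-0.949  0.178 -0.26 ] tooly [0.184 0.983 0.001] z [ 0.256 -0.047 -0.966] gap -0.0 j [ 0.3   0.02  1.93 -0.15  0.95 -1.01]
```

View pics/k3.png

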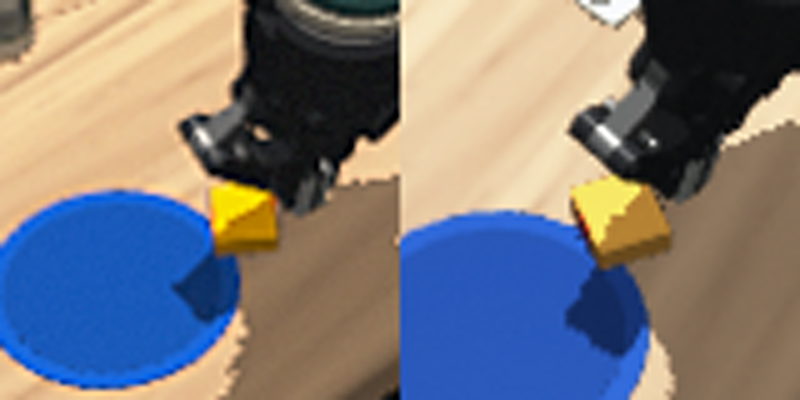

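Run:
```python
from q import *
quad("side",[(570,185),(602,260),(670,232),(640,180)],250,300,5,400)
quad("scene",[(210,185),(217,245),(277,240),(265,183)],240,275,5,0)
```

```text
c [0.4841 0.1986] angles [np.float64(51.1), np.float64(58.7), np.float64(55.9), np.float64(36.3)] cube-tcp xd,yd -0.0036 0.0303 mat-cube 0.0041 0.0617
c [0.483  0.1968] angles [np.float64(54.2), np.float64(52.9), np.float64(57.3), np.float64(49.4)] cube-tcp xd,yd -0.0043 0.0284 mat-cube 0.0048 0.0637
```

Tracking stably, 62 mm to go.

```bash
python3 -m pendant '[[0.0015,0.008,0,0,0,0],[0.0015,0.008,0,0,0,0],[0.0015,0.008,0,0,0,0],[0.0015,0.008,0,0,0,0],[0.0015,0.008,0,0,0,0],[0.0015,0.008,0,0,0,0],[0.0015,0.008,0,0,0,0],[0.0015,0.008,0,0,0,0],[0.0015,0.008,0,0,0,0],[0.0015,0.008,0,0,0,0],[0.0015,0.008,0,0,0,0],[0.0015,0.008,0,0,0,0],[0.0015,0.008,0,0,0,0],[0.0015,0.008,0,0,0,0],[0.0015,0.008,0,0,0,0],[0,0,0,0,0,0]]'
python3 st.py side:l_side scene:l_scene
python3 - <<'E'
import cv2
a=[cv2.imread(f"pics/l_{n}.png")[y:y+100,x:x+100] for n,x,y in(("scene",220,275),("side",220,310))]
cv2.imwrite("pics/l3.png",cv2.resize(cv2.hconcat(a),(800,400),interpolation=cv2.INTER_CUBIC))
E
```

```text
t: 15.2
tcp_pos: [0.4936, 0.2287, 0.0054]
tcp_rot: [0.091, 0.987, -0.011, 0.131]
ft_force: [-0.1, 0.6, -1.0]
finger_gap: 0.001
t 15.3 tcp [0.4933 0.2283 0.0053] F [-0.28  0.59  0.12] toolx [-0.949  0.178 -0.26 ] tooly [0.184 0.983 0.001] z [ 0.256 -0.047 -0.966] gap 0.0 j [ 0.42  0.11  1.85 -0.18  0.98 -0.89]
```

View pics/l3.png

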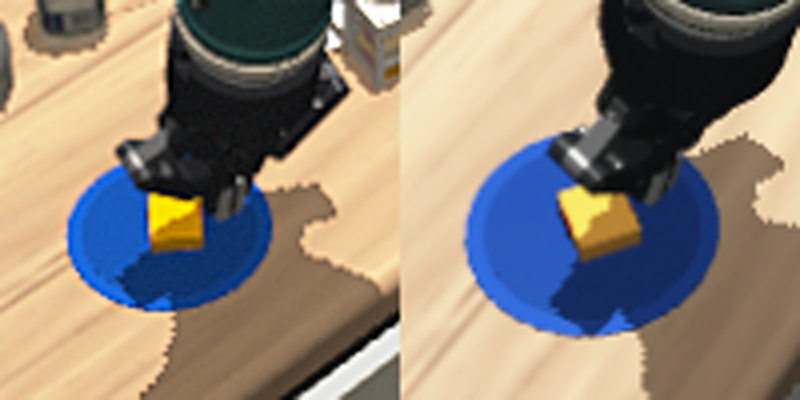

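The cube is wholly inside the blue mat in both views. I back off, rise and retract, then verify.

```bash
python3 -m pendant '[[-0.002,-0.01,0,0,0,0],[-0.002,-0.01,0,0,0,0],[-0.002,-0.01,0,0,0,0],[-0.002,-0.01,0,0,0,0],[-0.01,0,0.03,0,0,0],[-0.01,0,0.03,0,0,0],[-0.02,0,0.04,0,0,0],[-0.03,0,0.05,0,0,0],[-0.03,-0.02,0.05,0,0,0],[-0.03,-0.05,0.05,0,0,0],[-0.03,-0.08,0.05,0,0,0],[0,-0.08,0,0,0,0],[0,-0.08,0,0,0,0],[0,-0.08,0,0,0,0],[0,-0.06,0,0,0,0],[0,0,0,0,0,0],[0,0,0,0,0,0]]'
python3 st.py side:m_side scene:m_scene
python3 - <<'E'
import sys; sys.path.insert(0,".")
from h import *
a=[cv2.imread(f"pics/m_{n}.png")[y:y+160,x:x+160] for n,x,y in(("scene",190,220),("side",190,250))]
cv2.imwrite("pics/m3.png",cv2.resize(cv2.hconcat(a),(800,400),interpolation=cv2.INTER_CUBIC))
for n in("scene","side"):
    g=grab_frame(n); h=cv2.cvtColor(g["frame"],cv2.COLOR_RGB2HSV);H,S,V=[h[...,i].astype(int) for i in range(3)]
    for A,c,b,mm in blobs((H>14)&(H<32)&(S>140)&(V>90),25):
        ys,xs=np.nonzero(mm); Q=plane(g,np.c_[xs,ys],.007)[:,:2]
        if np.linalg.norm(Q.mean(0)-[.4995,.2585])<.06: print(n,A,Q.mean(0).round(4),"max r",np.linalg.norm(Q-[.4995,.2585],axis=1).max().round(4))
E
```

```text
t: 17.0
tcp_pos: [0.4091, -0.0175, 0.1553]
tcp_rot: [0.093, 0.987, -0.011, 0.131]
ft_force: [0.3, -0.4, -0.8]
finger_gap: 0.001
t 17.1 tcp [ 0.4092 -0.0162  0.1552] F [ 0.3  -0.52  0.21] toolx [-0.949  0.177 -0.26 ] tooly [0.183 0.983 0.002] z [ 0.256 -0.046 -0.966] gap 0.001 j [-0.18 -0.41  1.97  0.    1.32 -1.56]
scene 176 [0.4973 0.2546] max r 0.0249
side 262 [0.4981 0.2558] max r 0.0241
```

View pics/m3.png

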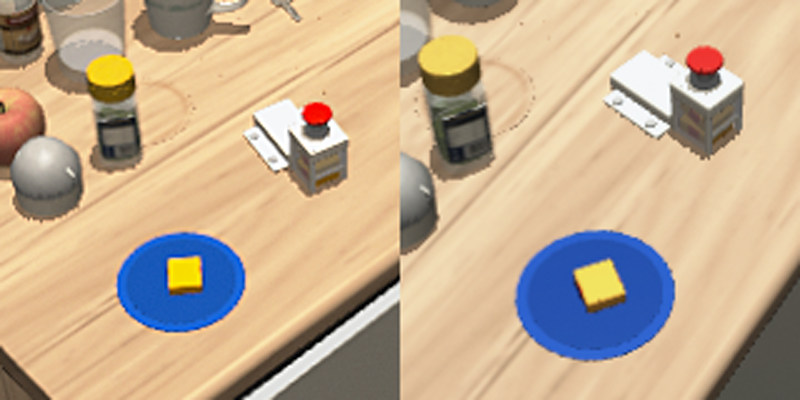

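View pics/m_scene.png

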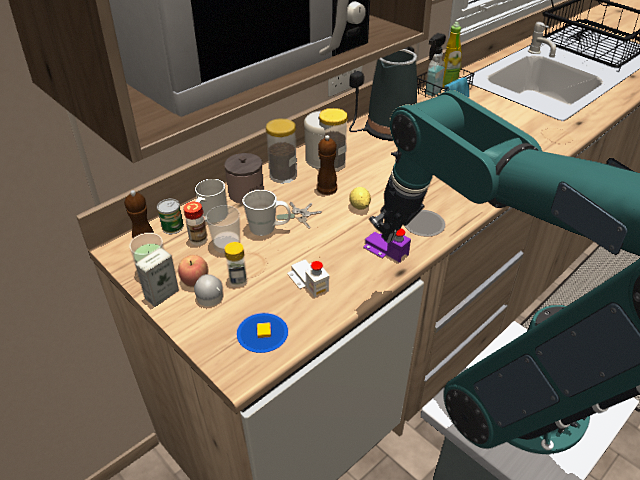

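The cube lies flat near the mat centre (farthest pixel 25 mm out, mat radius 55 mm). The plunger is up, the other cubes are inside, the jar (235,265), lemon (360,198) and timer (208,288) are unmoved, and the arm is clear.

```bash
python3 -c "
from station import robot
print(robot.hand_in())"
```

```text
the job is handed in; nothing more can be done
None
```

The job is done and handed in at about 17 s of the 54 s allowed. I pressed the plunger once at 10–20 mm/s down to its stop, where the vertical force jumped from about 7 to 13 N. I then let it rise and pushed the single cube flat with the shut fingers onto the blue mat.

**Last checks:**
- **Cube:** both cameras show it flat on the blue mat, about 4 mm from the centre. Its farthest edge is 25 mm out, against the mat's 55 mm radius.
- **Dispenser:** the plunger is up and the other cubes are still in the magazine.
- **Surroundings:** the jar, lemon and timer look unmoved, and the arm is clear of everything.

**What went off plan:**
- The cube turned about 20–25° clockwise early in the push. I moved the fingers 9 mm across to push through its centre, and the angle then held. It still lies turned on the mat.
- Some corner points read by eye in the two views disagreed by up to about 5 mm. The checks above used the coloured areas, which agreed to about 1 mm.

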